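# Roll a milling jar onto the roller mill with the push paddle

## Task

Load the jar mill: take the push paddle from its rest, set its blade behind the jar lying on the loading shelf, and gently roll the jar along the shelf, under the wire guard, until it drops into the nip between the two rollers and lies still there. Keep the gripper off the jar: only the paddle may touch it, and it is never shoved hard, jammed or lifted. Then lay the paddle back in its rest as it was, and leave the jug and the bottles alone.

Things in the scene. Friction and masses are not known exactly. Their poses are not given: they have to be found in the camera images.
- mill: Fixed bench-top jar roller mill, switched off, 470 x 165 mm. Origin on the bench under the middle of the nip between its rollers; y = level way the jar must roll, from shelf to rollers (roughly to the robot's left), x along the rollers, z up. Side plates at x = +-75 mm, y -37 to 85, 110 mm high; white motor box, y 85 to 195, 156 mm high.
- shelf (a point): On the mill's loading shelf, 150 mm before the nip, mill axes: level aluminium plate 95 mm above the bench, from y = -270 to -37 mm of the mill; 144 mm clear width between side guides standing 12 mm above it; outer end closed by an 8 mm high lip.
- nip (a point): Where the jar's centre lies once in the nip: mill x = y = 0, 128 mm above the bench; mill axes. Two rubber rollers along x, 30 mm diameter, axes at y = -24 and 24, tops flush with the shelf; they do not turn. Once its centre passes y = -24 the jar drops 5.6 mm into the nip by itself; pushed too far or too fast it climbs over the second roller, which is wrong.
- guard (a point): Middle of the front wire of the mill's fixed finger guard, mill axes: hoops and bars of 6 mm steel wire over the rollers, y -37 to 90 mm and x -78 to 78 mm of the mill, underside 202 mm above the bench. Jar and paddle pass under it between its legs; a gripper does not.
- jar_center (a point): Centre of the jar lying on the shelf: white ceramic cylinder, 72 mm dia., rolling on two raised black rubber tyres, 78 mm dia., 12 wide, 36 mm either side of the centre; ends 54 (base) and 64 mm (steel lid) away; 0.4-0.85 kg. x = jar axis; y, z turn with it. Centre 39 mm above the shelf, 110-200 mm before the nip, maybe slightly askew. Rolls easily, soon stops if not pushed.
- paddle_grip (a point): Centre of the push paddle's level wooden handle, 200 mm long (y), 22 wide (x), 18 high; grasp across its width. At the +y end an upright white plastic blade, 100 wide (x), 46 high (centred on the handle), 8 thick; its pushing face, to +y, is 108 mm from here; 34 mm wide collar behind it (y 90-100). 0.13 kg, balances about 35 mm towards the blade. Starts lying in the rest.
- rest_mid (a point): Where the handle centre lies with the paddle in its fixed rest, 48 mm above the bench; y along the handle to the blade, z up. Base plate 75 x 170 x 8 mm; two white saddles at y = -60 and 60, 12 thick, 75 wide, tops 55 mm above the bench, each with an open-topped notch 36 wide, 16 deep, floor 9 mm below this point. Between them 108 mm is free for the fingers.
- jug: Bystander: clear plastic jug with a handle, 96 mm diameter, 130 mm high, upright on the bench on the robot's side of the mill; it and the rest change places between starts. Origin at the centre of its underside.
- reagent: Bystander: brown glass bottle, 72 mm diameter, 160 mm high, upright behind the mill. Origin at the centre of its underside.
- washer: Bystander: white plastic bottle, 64 mm diameter, 150 mm high, upright behind the mill. Origin at the centre of its underside.
Mind the look-alikes: they are no part of the job. Leave any orange or purple look-alike of the part that bears paddle_grip alone.

How it is judged:
By the outcome, as a careful person would: the job done as asked, in the order asked, and still so for the second after the job is handed in, with the robot touching nothing.
It also fails if it takes over 61 s, if anything falls off the work surface, if the arm or the gripper's body presses on something with over 40 N, if the wrist force passes 120 N, or if a joint passes its speed limit or range.

## Robot

A 6-joint arm with a two-finger parallel gripper is mounted at the origin on the work surface. World frame = base frame: x ahead of the robot, y to its left, z up, the work surface at z = 0. Lengths are in m, angles in rad, forces in N, time in s.
With the tool pointing down it reaches from about 0.225 to 0.875 m from the base axis. Payload 3.4 kg.
Tool frame: the origin (TCP) lies at the very end of the fingers, on their centre line; the grasp point (between the pads) lies 19 mm behind it; z points along the fingers, x is the direction in which the jaws open and shut, and the axes are right-handed (so a half turn about z gives the same grasp; the last joint's range is limited). The gripper opens to 85 mm and grips with 20 to 120 N. Pads are 22 mm wide; open, the fingers measure 114 mm over their backs; the gripper's body (76 mm by 85 mm) begins 54 mm behind the grasp point. The pads swing forward as they close: fully open they stand 13 mm farther back than shut.
Start: joints at [1.083, 0.276, 1.505, -0, 1.361, -0.121], TCP at [0.206, 0.537, 0.231] pointing down, gripper open.
Joint ranges: [-2.89, 2.89], [-0.75, 2.08], [0.22, 2.7], [-1.18, 4.32], [0.11, 2.71], [-2.7, 2.7]. Speed limits (rad/s): [2.57, 2.57, 3.14, 3.14, 3.14, 3.14].

## Interface

Orientations are given as a unit quaternion [w, x, y, z].
In Python, from rig import manip gives the robot as it stands.
- The arm moves only by the tool carry_out, never from a script. Its argument "series" is a list of rows, each a list of 2 entries, a list of its own where there are three numbers: the shift along the tool's x, y, z in mm, then the turn about the tool's z in degrees. A call has 1 to 10 rows; each row shifts and turns the pose as measured when the row begins, along the tool's axes as they then stand; what a row does not reach is not made up. A row lasts 1/12 s, in which the tool goes at most 41.7 mm and 7.16 degrees, less where a joint would pass 70% of its speed; a pose out of reach is approached as far as the arm can. A call is refused whole if a number of a shift passes 41.7 or a number of a turn 7.16, either way. A call with a gripper value outside its range is refused whole. "fingers" is the finger opening in mm, from 0 to 85.4, set as the call begins (left out, the last holds). The fingers move at their own pace and stop on an object; "squeeze" is the grip in N (left out, the last holds). Time passes only in rows, so rows that do not move let the fingers close. It gives the time, the measured TCP pose, the force and the opening at its end, in the units of the state.
- manip.get_state(): the state, without advancing time (a new reading comes with each control period).
- manip.get_image(name): name is "scene" or "top" or "wrist"; returns a dict with "frame" (384x512x3 uint8, blue, green, red), "K" (3x3 intrinsics, pixels), "rvec" (rotation vector, rad) and "tvec" (3), from world to camera coordinates, as OpenCV has them; the wrist camera has in their place "mount" (4x4, takes a point from camera to tool coordinates, whose origin is the TCP and whose axes are the tool frame's). Camera axes: x right, y down, z forward; pixel columns grow to the right and rows downward; lengths in m; the calibration is good to about 2 mm. The wrist camera is an equidistant fisheye: a pixel r from the principal point sees the ray r / f radians off the axis. A picture is of the moment at which its call begins: read the wrist's pose just before it. There is no depth.
- manip.sign_off(): hands the job in, once; it reports no verdict.
The state is a dict: "clock": time; "qpos": joint angles; "qd": joint speeds; "effort": joint torques, N m; "position": TCP position; "ee_rot": TCP orientation; "contact_force": force on the tool from outside, world axes, zero at the start; "moment": the same for the moment, N m; "width": finger opening in m.
Only numpy, scipy, OpenCV 4.12 (cv2) and the standard library are available. Lean on these libraries where they do the work, as an engineer would, in place of code of your own. Each camera call takes 0.05 s, during which the arm holds its last target. There are 200 camera calls.

## Working session

There is one attempt and no reset: what is moved stays moved. The work goes in short steps, Python scripts to look and compute and a tool call to move; the robot and the scene stay as the last step left them, time stands still between calls to the robot, and variables do not carry over. Pictures are saved under pics/ and viewed, about 8 in all and at most 12, crops included, and the job is handed in when it is done.

Besides the shell and the picture viewer there is one more tool, called after "Request:" by a JSON object that holds its "method" and its "body". carry_out: Moves the arm, as the interface text tells. Its arguments: {"type":"object","properties":{"series":{"type":"array","items":{"type":"array"}},"fingers":{"type":"number"},"squeeze":{"type":"number"}},"required":["series"]}

```bash
mkdir -p pics; ls
cat > h.py <<'E'
import numpy as np, cv2
from scipy.spatial.transform import Rotation as R
from rig import manip
def ray(im,u,v):
    Rm=cv2.Rodrigues(np.array(im["rvec"],float))[0]; t=np.array(im["tvec"],float).ravel()
    c=-Rm.T@t; d=Rm.T@np.linalg.inv(np.array(im["K"]))@np.array([u,v,1.]); return c,d/np.linalg.norm(d)
def onz(im,u,v,z):
    c,d=ray(im,u,v); return c+d*(z-c[2])/d[2]
def proj(im,p):
    return cv2.projectPoints(np.array(p,float).reshape(-1,1,3),np.array(im["rvec"],float),np.array(im["tvec"],float),np.array(im["K"],float),None)[0].reshape(-1,2)
E
python3 - <<'E'
from h import *
import pickle
d={}
for n in ("scene","top"):
    d[n]=manip.get_image(n); cv2.imwrite(f"pics/{n}0.png",cv2.resize(d[n]["frame"],None,fx=1.5,fy=1.5,interpolation=cv2.INTER_CUBIC))
    c,_=ray(d[n],256,192);print(n,c,onz(d[n],256,192,0))
pickle.dump(d,open("d0.pkl","wb"))
s=manip.get_state();print(s)
E
```

```text
pics
scene [1.33235105 0.1455786  1.21430619] [ 0.46190234 -0.18356652  0.        ]
top [ 0.26630605 -0.15891359  1.36006176] [ 0.59025934 -0.0998331   0.        ]
{'clock': 0.1, 'qpos': array([ 1.08300970e+00,  2.76565006e-01,  1.50601867e+00, -2.98252730e-05,
        1.36070516e+00, -1.21027623e-01]), 'qd': array([-0.00052295, -0.00187776, -0.00350064,  0.00078219, -0.00128254,
        0.0014579 ]), 'effort': array([ 8.99948682e-04, -4.17697299e+01, -2.46405298e+01, -2.49603636e-04,
        5.72569596e-03, -8.94108041e-06]), 'position': array([0.20599523, 0.53632384, 0.23050241]), 'ee_rot': array([ 4.05304597e-04,  8.24192048e-01,  5.66309763e-01, -7.45119227e-04]), 'contact_force': array([-1.24015393,  0.12247909,  0.26246619]), 'moment': array([ 0.01303187, -0.00678615,  0.03152379]), 'width': 0.08502980784421733}
```

View pics/top0.png

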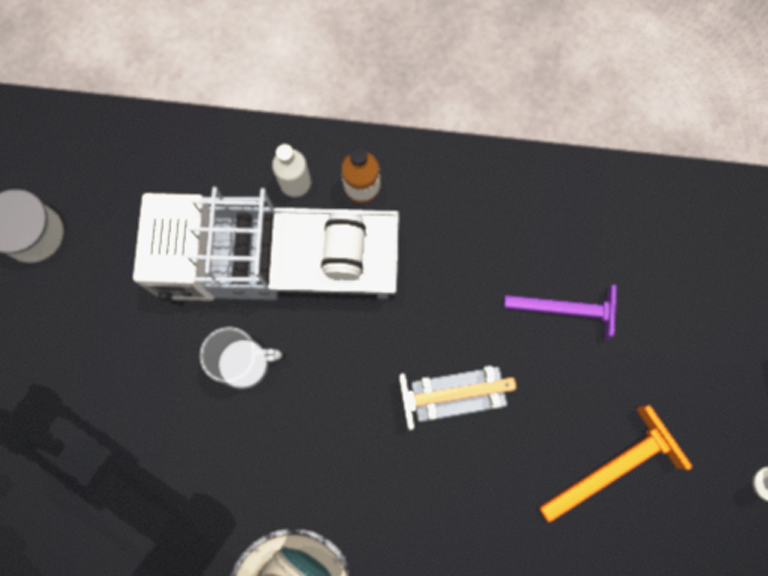

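View pics/scene0.png

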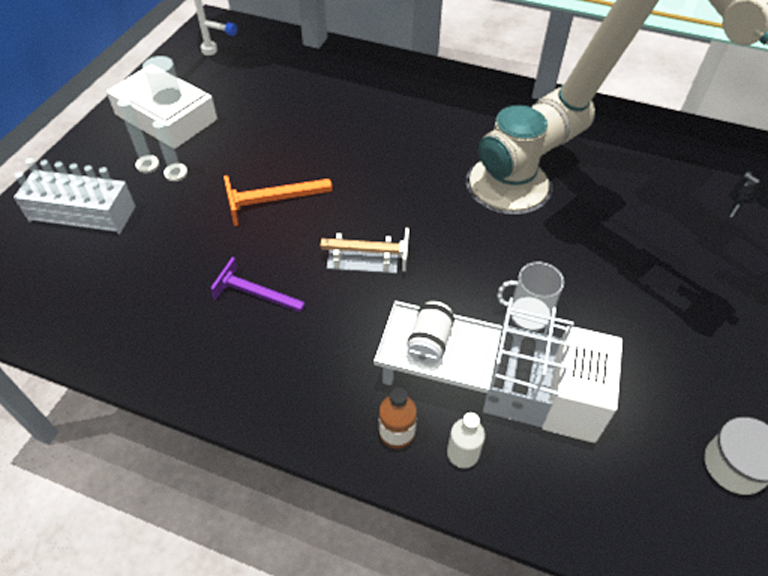

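In the top view (1.5x), the paddle candidates are wood/white in the rest at (460,392), purple at (560,307) and orange at (610,475). By the description I choose the wooden one in the rest. The jar is at (343,247), the mill spans (135–398, 194–300) and the jug is at (240,358). Next is one close crop.

Run:
```python
from h import *
import pickle
d=pickle.load(open("d0.pkl","rb")); f=d["top"]["frame"]
a=cv2.resize(f[118:216,85:275],None,fx=4,fy=4,interpolation=cv2.INTER_CUBIC)
b=cv2.resize(f[240:290,255:355],None,fx=4,fy=4,interpolation=cv2.INTER_CUBIC)
o=np.zeros((a.shape[0]+b.shape[0],760,3),np.uint8); o[:a.shape[0]]=a; o[a.shape[0]:,:400]=b
c=d["scene"]["frame"][150:200,205:290]; c=cv2.resize(c,None,fx=4,fy=4,interpolation=cv2.INTER_CUBIC); o[a.shape[0]:a.shape[0]+200,410:750]=c[:,:340]
cv2.imwrite("pics/crop1.png",o)
# handle mask
hsv=cv2.cvtColor(f,cv2.COLOR_BGR2HSV); m=cv2.inRange(hsv,(8,70,90),(28,255,255)); m[:, :255]=0;m[:,350:]=0;m[:235]=0;m[292:]=0
cs,_=cv2.findContours(m,cv2.RETR_EXTERNAL,cv2.CHAIN_APPROX_NONE); c=max(cs,key=cv2.contourArea); r=cv2.minAreaRect(c); print("handle",r)
bp=cv2.boxPoints(r); print([onz(d["top"],*p,.057).round(4) for p in bp])
```

```text
handle ((310.16259765625, 260.2506103515625), (10.33438491821289, 68.48384094238281), 81.46923065185547)
[array([ 0.3898, -0.1792,  0.057 ]), array([ 0.4397, -0.3634,  0.057 ]), array([ 0.4119, -0.3699,  0.057 ]), array([ 0.3624, -0.1865,  0.057 ])]
```

View pics/crop1.png

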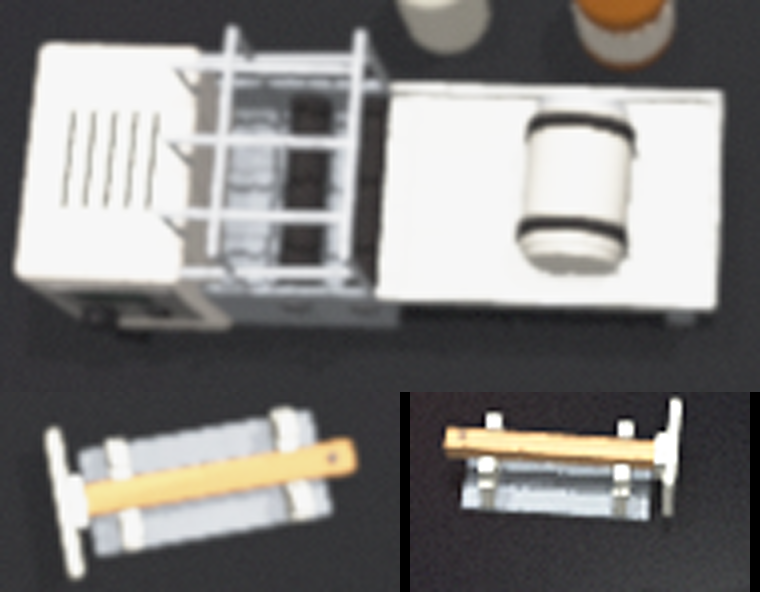

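```bash
cat >> h.py <<'E'
def go(p,yaw):
    "tool-axis shift (mm) and turn (deg) to TCP p with tool-x yaw (deg); shift given for the axes now, and for after the turn"
    s=manip.get_state(); M=R.from_quat(np.roll(s["ee_rot"],-1)).as_matrix()
    y0=np.degrees(np.arctan2(M[1,0],M[0,0])); dv=(np.array(p)-s["position"])*1000
    M2=R.from_euler("z",yaw-y0,degrees=True).as_matrix()@M
    print("t",round(s["clock"],2),"pos",s["position"].round(4),"yaw",y0.round(2),"tilt",M[:,2].round(3),"w",round(s["width"],4),"F",s["contact_force"].round(1))
    print("  turn",round(y0-yaw,2),"shift after turn",(M2.T@dv).round(1),"now",(M.T@dv).round(1))
E
python3 - <<'E'
from h import *
import pickle
d=pickle.load(open("d0.pkl","rb")); T=d["top"]; S=d["scene"]
o=lambda u,v:(85+u/4-.4,118+v/4-.4)
P={n:onz(T,*o(u,v),z) for n,u,v,z in [("endA",722,91,.105),("endB",716,307,.105),("inA",388,84,.107),("inB",378,300,.107),("boxA",41,45,.156),("boxB",17,277,.156),("boxfA",200,49,.156),("boxfB",183,280,.156),("gA",361,35,.208),("gB",345,285,.208),("jarL",527,165,.134),("jarR",632,182,.134),("t1L",528,118,.134),("t1R",634,137,.134),("t2L",518,226,.134),("t2R",628,246,.134)]}
for k,v in P.items(): print(k,v.round(4))
e=(P["endA"]+P["endB"])/2; b=(P["boxA"]+P["boxB"])/2; yv=(b-e)[:2]; print("len",np.linalg.norm(yv)); yv/=np.linalg.norm(yv); xv=np.array([yv[1],-yv[0]])
nip=e[:2]+.27*yv; print("nip",nip,"yaw x",np.degrees(np.arctan2(xv[1],xv[0])))
for k,v in P.items(): w=v[:2]-nip; print(k,"mill",(w@xv*1000).round(1),(w@yv*1000).round(1))
g=np.array([.3997,-.2702,.057]); dr=np.array([-.261,.965,0])
q=[g-.1*dr,g+.09*dr,g]; print("scene proj handle top tail/collar/mid px*1.5",proj(S,q)*1.5)
f=S["frame"]; hsv=cv2.cvtColor(f,cv2.COLOR_BGR2HSV); m=cv2.inRange(hsv,(8,70,90),(28,255,255)); m[:,:205]=0;m[:,290:]=0;m[:150]=0;m[200:]=0
cs,_=cv2.findContours(m,cv2.RETR_EXTERNAL,cv2.CHAIN_APPROX_NONE); c=max(cs,key=cv2.contourArea); print(cv2.boxPoints(cv2.minAreaRect(c))*1.5)
go([g[0],g[1],.2],np.degrees(np.arctan2(.261,.965)))
E
```

```text
endA [ 0.7173 -0.1121  0.105 ]
endB [ 0.5611 -0.126   0.105 ]
inA [0.6945 0.1227 0.107 ]
inB [0.5386 0.1055 0.107 ]
boxA [0.6782 0.351  0.156 ]
boxB [0.5158 0.3353 0.156 ]
boxfA [0.6878 0.2428 0.156 ]
boxfB [0.5265 0.2256 0.156 ]
gA [0.6913 0.1227 0.208 ]
gB [0.5239 0.1065 0.208 ]
jarL [0.6384 0.0132 0.134 ]
jarR [ 0.6347 -0.0597  0.134 ]
t1L [0.672  0.0171 0.134 ]
t1R [ 0.6668 -0.057   0.134 ]
t2L [0.5948 0.0133 0.134 ]
t2R [ 0.5895 -0.0626  0.134 ]
len 0.4640882405637165
nip [0.61462765 0.14985309] yaw x 5.216246778912935
endA mill 78.4 -270.2
endB mill -78.4 -269.8
inA mill 77.1 -34.3
inB mill -79.7 -37.3
boxA mill 81.6 194.5
boxB mill -81.6 193.7
boxfA mill 81.4 85.9
boxfB mill -80.9 83.5
gA mill 73.9 -34.1
gB mill -94.3 -35.0
jarL mill 11.3 -138.3
jarR mill 0.9 -210.5
t1L mill 45.1 -137.4
t1R mill 33.2 -210.7
t2L mill -32.1 -134.2
t2R mill -44.3 -209.3
scene proj handle top tail/collar/mid px*1.5 [[318.2337773  240.34802656]
 [397.15257333 246.85882025]
 [359.64772157 243.7646733 ]]
[[319.135   248.47563]
 [319.91156 236.82742]
 [398.16376 242.04424]
 [397.3872  253.69244]]
t 0.1 pos [0.206  0.5363 0.2305] yaw 68.99 tilt [-0.001 -0.002 -1.   ] w 0.085 F [-1.2  0.1  0.3]
  turn 53.85 shift after turn [-23.5 829.1  30.4] now [-683.4  470.    31.6]
```

Request:
{"method": "carry_out", "body": {"series": [[[0,0,-4],6.75],[[0,0,-4],6.75],[[0,0,-4],6.75],[[0,0,-4],6.75],[[0,0,-4],6.75],[[0,0,-4],6.75],[[0,0,-4],6.75],[[0,0,-4],6.6]], "fingers": 60, "squeeze": 60}}

```text
clock: 0.77
position: [0.2044, 0.5334, 0.258]
ee_rot: [0.006, 0.994, 0.11, -0.004]
contact_force: [-0.4, -0.2, -0.2]
width: 0.06
```

Request:
{"method": "carry_out", "body": {"series": [[[-1,38,0],0],[[-1,38,0],0],[[-1,38,0],0],[[-1,38,0],0],[[-1,38,0],0],[[-1,38,0],0],[[-1,38,0],0],[[-1,38,0],0],[[-1,38,0],0],[[-1,38,0],0]]}}

```text
clock: 1.6
position: [0.2759, 0.1522, 0.2565]
ee_rot: [0.006, 0.993, 0.115, -0.005]
contact_force: [1.0, 0.3, -0.5]
width: 0.0601
```

Request:
{"method": "carry_out", "body": {"series": [[[-1,38,0],0],[[-1,38,0],0],[[-1,38,0],0],[[-1,38,0],0],[[-1,38,0],0],[[-1,38,0],0],[[-1,38,0],0],[[-1,38,0],0],[[-1,38,0],0],[[-1,38,0],0]]}}

```text
clock: 2.43
position: [0.3478, -0.2379, 0.2606]
ee_rot: [0.006, 0.994, 0.114, -0.003]
contact_force: [0.7, 1.1, -0.1]
width: 0.0598
```

Run:
```python
from h import *
go([.3997,-.2702,.15],15.15)
```

```text
t 2.43 pos [ 0.3478 -0.2379  0.2606] yaw 13.04 tilt [-0.004 -0.012 -1.   ] w 0.0598 F [ 0.7  1.1 -0.1]
  turn -2.11 shift after turn [ 42.5  43.5 110.8] now [ 44.1  41.9 110.8]
```

Request:
{"method": "carry_out", "body": {"series": [[[15,14,26],-2],[[15,14,26],0],[[13,14,26],0],[[0,1,26],0],[[0,0,6],0],[[0,0,0],0],[[0,0,0],0]]}}

```text
clock: 3.02
position: [0.4027, -0.2849, 0.1462]
ee_rot: [0.009, 0.992, 0.125, -0.003]
contact_force: [0.1, 0.5, -0.3]
width: 0.0601
```

```bash
cat >> h.py <<'E'
def wproj(w,s,p):
    M=np.eye(4); M[:3,:3]=R.from_quat(np.roll(s["ee_rot"],-1)).as_matrix(); M[:3,3]=s["position"]
    C=np.linalg.inv(M@np.array(w["mount"])); q=np.array(p)@C[:3,:3].T+C[:3,3]
    K=np.array(w["K"]); r=np.hypot(q[:,0],q[:,1]); th=np.arctan2(r,q[:,2])/r
    return np.c_[K[0,2]+K[0,0]*th*q[:,0],K[1,2]+K[1,1]*th*q[:,1]]
def wonz(w,s,u,v,z):
    M=np.eye(4); M[:3,:3]=R.from_quat(np.roll(s["ee_rot"],-1)).as_matrix(); M[:3,3]=s["position"]
    C=M@np.array(w["mount"]); K=np.array(w["K"]); a=np.array([(u-K[0,2])/K[0,0],(v-K[1,2])/K[1,1]]); t=np.linalg.norm(a)+1e-12
    dd=C[:3,:3]@np.r_[a/t*np.sin(t),np.cos(t)]; return C[:3,3]+dd*(z-C[2,3])/dd[2]
E
python3 - <<'E'
from h import *
s=manip.get_state(); w=manip.get_image("wrist"); f=w["frame"].copy()
g=np.array([.3997,-.2702,.057]); dr=np.array([-.261,.965,0]); n=np.array([.965,.261,0])
hsv=cv2.cvtColor(f,cv2.COLOR_BGR2HSV); m=cv2.inRange(hsv,(8,70,80),(28,255,255))
cs,_=cv2.findContours(m,cv2.RETR_EXTERNAL,cv2.CHAIN_APPROX_NONE)
for c in sorted(cs,key=cv2.contourArea)[::-1][:3]:
    if cv2.contourArea(c)<200: continue
    p=np.array([wonz(w,s,*q[0],.057) for q in c])-g; print(cv2.contourArea(c)); a=p@dr*1000; b=p@n*1000; print("along",a.min().round(1),a.max().round(1))
    for k in (-80,-40,0,40,80):
        t=b[abs(a-k)<6]; 
        if len(t): print(k,t.min().round(1),t.max().round(1))
pr=wproj(w,s,np.array([g-.1*dr,g+.09*dr,g]))
for p in pr: cv2.circle(f,tuple(int(x) for x in p.round()),3,(0,0,255),1)
cv2.imwrite("pics/w1.png",f); go([.3997,-.2702,.029],15.15)
E
```

```text
3616.0
along -95.6 92.7
-80 -11.9 11.0
-40 -11.6 8.9
0 -12.8 8.0
40 -13.0 8.1
80 -15.0 -9.0
1058.5
along -142.5 -75.1
-80 -207.9 -180.4
656.5
along -265.6 -188.0
t 3.07 pos [ 0.4029 -0.2851  0.1467] yaw 14.39 tilt [-0.002 -0.019 -1.   ] w 0.0603 F [-1.   0.9 -0.2]
  turn -0.76 shift after turn [  1.6 -17.3 117.4] now [  1.3 -17.3 117.4]
```

View pics/w1.png

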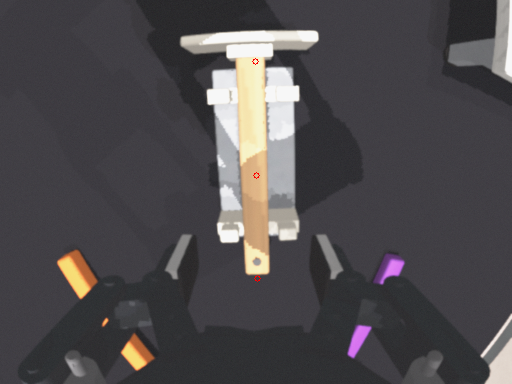

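The wrist picture shows the wooden paddle in its rest, with the tail at (257,272), the collar at (249,50) and the saddles at rows 95 and 225. My estimate was about 4 mm short along the handle and 2 mm off to the side. I am correcting for that and descending.

Run:
```python
from h import *
go([.3970,-.2678,.032],16)
```

```text
t 3.07 pos [ 0.4029 -0.2851  0.1467] yaw 14.39 tilt [-0.002 -0.019 -1.   ] w 0.0603 F [-1.   0.9 -0.2]
  turn -1.61 shift after turn [ -0.2 -20.3 114.4] now [ -0.7 -20.2 114.4]
```

Request:
{"method": "carry_out", "body": {"series": [[[0,-5,12],-0.4],[[0,-5,12],-0.4],[[0,-5,12],-0.4],[[0,-5,12],-0.4],[[0,0,12],0],[[0,0,12],0],[[0,0,0],0],[[0,0,0],0]]}}

```text
clock: 3.73
position: [0.4035, -0.2698, 0.0876]
ee_rot: [0.02, 0.99, 0.141, 0.007]
contact_force: [-1.0, -0.4, 1.0]
width: 0.0599
```

Run:
```python
from h import *
go([.3970,-.2678,.030],16)
```

```text
t 3.73 pos [ 0.4035 -0.2698  0.0876] yaw 16.23 tilt [ 0.02  -0.038 -0.999] w 0.0599 F [-1.  -0.4  1. ]
  turn 0.23 shift after turn [-6.2 -6.2 57.3] now [-6.2 -6.2 57.3]
```

Request:
{"method": "carry_out", "body": {"series": [[[-3,-3,20],0],[[-3,-3,20],0]]}}

```text
clock: 3.9
position: [0.402, -0.2713, 0.0536]
ee_rot: [0.027, 0.99, 0.141, 0.013]
contact_force: [0.3, 0.4, -0.7]
width: 0.0602
```

Run:
```python
from h import *
go([.3970,-.2678,.030],16)
```

```text
t 3.9 pos [ 0.402  -0.2713  0.0536] yaw 16.28 tilt [ 0.032 -0.049 -0.998] w 0.0602 F [ 0.3  0.4 -0.7]
  turn 0.28 shift after turn [-4.3 -6.1 23.2] now [-4.3 -6.1 23.2]
```

Request:
{"method": "carry_out", "body": {"series": [[[-4,-6,12],0],[[-1,-1,10],0],[[0,0,0],0]]}}

```text
clock: 4.15
position: [0.3966, -0.2676, 0.0328]
ee_rot: [0.028, 0.989, 0.141, 0.014]
contact_force: [0.7, 0.1, -0.4]
width: 0.0602
```

Run:
```python
from h import *
go([.3970,-.2678,.030],16)
```

```text
t 4.15 pos [ 0.3966 -0.2676  0.0328] yaw 16.3 tilt [ 0.036 -0.052 -0.998] w 0.0602 F [ 0.7  0.1 -0.4]
  turn 0.3 shift after turn [0.3 0.1 2.8] now [0.3 0.1 2.8]
```

Request:
{"method": "carry_out", "body": {"series": [[[0,0,3],0],[[0,0,0],0],[[0,0,0],0],[[0,0,0],0],[[0,0,0],0],[[0,0,0],0]], "fingers": 10, "squeeze": 60}}

```text
clock: 4.65
position: [0.4004, -0.2708, 0.0353]
ee_rot: [0.032, 0.989, 0.142, 0.017]
contact_force: [0.1, 0.2, -1.0]
width: 0.0211
```

Request:
{"method": "carry_out", "body": {"series": [[[0,0,0],0],[[0,0,0],0],[[0,0,0],0],[[0,0,0],0]]}}

```text
clock: 4.98
position: [0.4005, -0.2709, 0.0354]
ee_rot: [0.033, 0.989, 0.142, 0.018]
contact_force: [1.0, 0.3, -0.4]
width: 0.0206
```

Run:
```python
from h import *
go([.3970,-.2678,.030],16)
```

```text
t 4.98 pos [ 0.4005 -0.2709  0.0354] yaw 16.34 tilt [ 0.044 -0.06  -0.997] w 0.0206 F [ 1.   0.3 -0.4]
  turn 0.34 shift after turn [-2.7 -4.3  5.1] now [-2.6 -4.3  5.1]
```

Request:
{"method": "carry_out", "body": {"series": [[[0,0,-15],0],[[0,0,-25],0],[[0,0,-30],0],[[0,0,-30],0],[[0,0,-30],0],[[0,0,-30],0],[[0,0,-20],0]]}}

```text
clock: 5.57
position: [0.3884, -0.2566, 0.2157]
ee_rot: [0.025, 0.99, 0.141, 0.011]
contact_force: [1.0, -0.2, -1.9]
width: 0.0213
```

Run:
```python
from h import *
nip=np.array([.6146,.1499]);a=np.radians(5.2);xv=np.array([np.cos(a),np.sin(a)]);yv=np.array([-np.sin(a),np.cos(a)])
p=nip-.35*yv; print(p); go([*p,.22],5.2)
```

```text
[ 0.6463214  -0.19865954]
t 5.57 pos [ 0.3884 -0.2566  0.2157] yaw 16.3 tilt [ 0.03  -0.047 -0.998] w 0.0213 F [ 1.  -0.2 -1.9]
  turn 11.1 shift after turn [262.1 -34.2  -2.1] now [263.8  16.8   0.6]
```

Request:
{"method": "carry_out", "body": {"series": [[[15,0,0],2.8],[[25,0,0],2.8],[[30,0,0],2.8],[[30,0,0],2.7],[[30,-5,0],0],[[30,-5,0],0],[[30,-5,0],0],[[30,-5,0],0],[[20,-5,0],0],[[10,0,0],0]]}}

```text
clock: 6.4
position: [0.6425, -0.1985, 0.2264]
ee_rot: [0.028, 0.999, 0.038, 0.016]
contact_force: [-0.4, 0.6, -1.2]
width: 0.0211
```

```bash
cat >> h.py <<'E'
nip=np.array([.6146,.1499]);a_=np.radians(5.2);xv=np.array([np.cos(a_),np.sin(a_)]);yv=np.array([-np.sin(a_),np.cos(a_)])
def mill(x,y,z): return np.r_[nip+x*xv+y*yv,z]
def tomill(p): w=np.array(p)[:2]-nip; return np.array([w@xv,w@yv])*1000
E
python3 - <<'E'
from h import *
go(mill(0,-.35,.22),5.2); print(tomill(manip.get_state()["position"]))
for n in ("scene",): w=manip.get_image(n); cv2.imwrite("pics/s2.png",cv2.resize(w["frame"][110:310,200:440],None,fx=3,fy=3,interpolation=cv2.INTER_CUBIC))
E
```

```text
t 6.4 pos [ 0.6425 -0.1985  0.2264] yaw 4.4 tilt [ 0.035 -0.055 -0.998] w 0.0211 F [-0.4  0.6 -1.2]
  turn -0.8 shift after turn [3.6 0.1 6.6] now [3.6 0.1 6.6]
[  -3.81548733 -349.48467026]
```

View pics/s2.png

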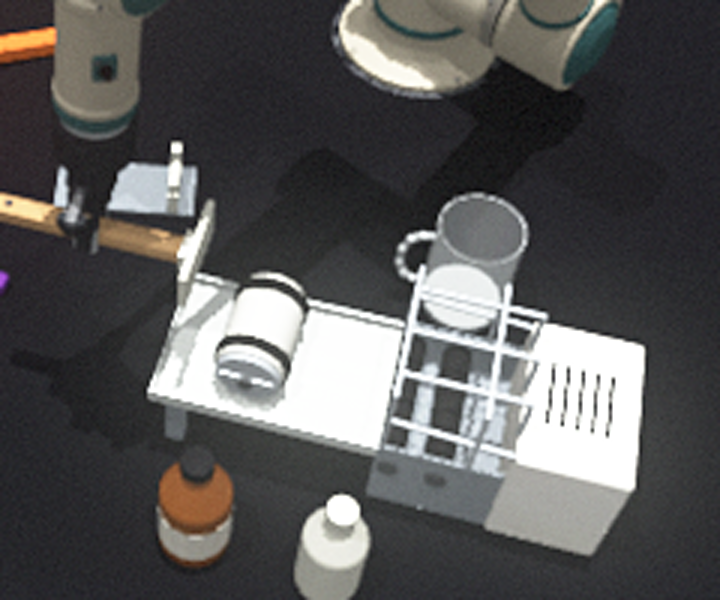

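The scene picture shows the paddle held level at (75,215)–(205,250), with the jar at (262,330) on the shelf in front of the blade and the jug at (480,250) undisturbed. Next I lower the blade behind the jar.

Request:
{"method": "carry_out", "body": {"series": [[[2,0,12],-0.4],[[2,0,18],-0.4],[[0,0,18],0],[[0,0,12],0]]}}

```text
clock: 6.78
position: [0.6523, -0.202, 0.1659]
ee_rot: [0.03, 0.998, 0.047, 0.019]
contact_force: [0.7, 0.4, -1.0]
width: 0.0205
```

Run:
```python
from h import *
go(mill(0,-.35,.123),5.2); print(tomill(manip.get_state()["position"]))
```

```text
t 6.78 pos [ 0.6523 -0.202   0.1659] yaw 5.4 tilt [ 0.04  -0.058 -0.998] w 0.0205 F [ 0.7  0.4 -1. ]
  turn 0.2 shift after turn [-7.1 -6.4 42.3] now [-7.1 -6.5 42.3]
[   5.66846782 -353.83623011]
```

Request:
{"method": "carry_out", "body": {"series": [[[-3,0,12],0],[[-3,0,12],0],[[-3,-2,12],0],[[-2,-3,8],0]]}}

```text
clock: 7.12
position: [0.6385, -0.2011, 0.1158]
ee_rot: [0.029, 0.998, 0.046, 0.015]
contact_force: [-0.7, 0.8, -0.8]
width: 0.0208
```

Run:
```python
from h import *
go(mill(0,-.35,.123),5.2); print(tomill(manip.get_state()["position"]))
im=manip.get_image("top"); cv2.imwrite("pics/t3.png",cv2.resize(im["frame"][120:220,170:330],None,fx=4,fy=4,interpolation=cv2.INTER_CUBIC))
```

```text
t 7.12 pos [ 0.6385 -0.2011  0.1158] yaw 5.34 tilt [ 0.033 -0.056 -0.998] w 0.0208 F [-0.7  0.8 -0.8]
  turn 0.14 shift after turn [ 8.2 -1.3 -7. ] now [ 8.2 -1.3 -7. ]
[  -8.02946861 -351.71542518]
```

View pics/t3.png

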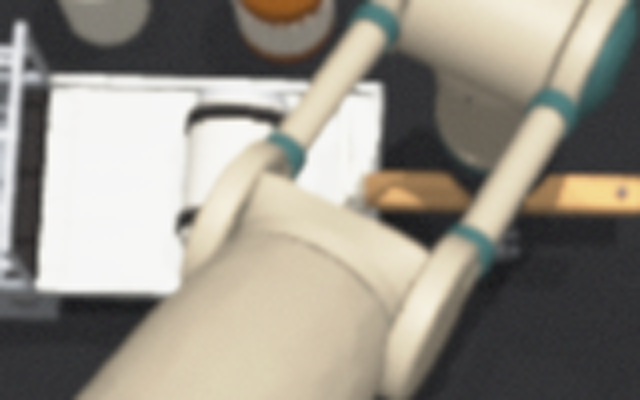

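The arm hides the blade in the top view; the jar at (230,160) has not moved. I am correcting height and x before looking from the scene camera.

Request:
{"method": "carry_out", "body": {"series": [[[4,0,-4],0],[[4,0,-3],0],[[0,0,0],0],[[0,0,0],0]]}}

```text
clock: 7.5
position: [0.6454, -0.199, 0.1229]
ee_rot: [0.028, 0.998, 0.046, 0.014]
contact_force: [0.7, 0.4, -2.2]
width: 0.0207
```

Run:
```python
from h import *
go(mill(0,-.35,.123),5.2); s=manip.get_state(); print(tomill(s["position"]))
im=manip.get_image("scene"); w=manip.get_image("wrist")
c=cv2.resize(im["frame"][160:260,230:350],None,fx=4,fy=4,interpolation=cv2.INTER_CUBIC)
o=np.zeros((600,800,3),np.uint8); o[:400,:480]=c; o[:240,480:800]=cv2.resize(w["frame"],(320,240)); 
cv2.imwrite("pics/s4.png",o)
t=[mill(-.05,-.238,.157),mill(.05,-.238,.157),mill(0,-.212,.134),mill(-.05,-.238,.111),mill(.05,-.238,.111)]
print(((proj(im,t)-[230,160])*4).round(), (wproj(w,s,np.array(t))*.625+[480,0]).round())
```

```text
t 7.5 pos [ 0.6454 -0.199   0.1229] yaw 5.33 tilt [ 0.03  -0.055 -0.998] w 0.0207 F [ 0.7  0.4 -2.2]
  turn 0.13 shift after turn [ 0.9 -0.2 -0.1] now [ 0.9 -0.2 -0.1]
[  -0.93312143 -350.23637718]
[[159. 158.]
 [124. 264.]
 [174. 235.]
 [157. 193.]
 [123. 297.]] [[556.  11.]
 [728.  13.]
 [642. -22.]
 [578.  21.]
 [702.  22.]]
```

View pics/s4.png

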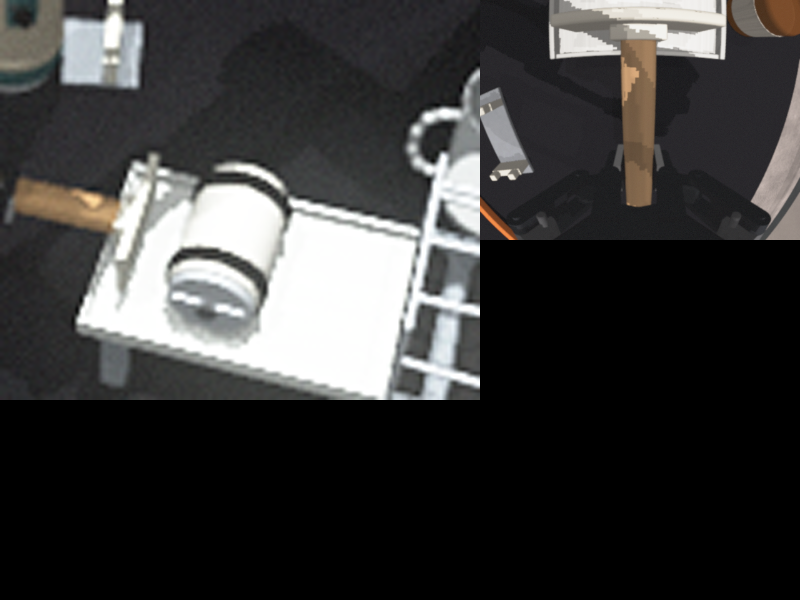

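The scene crop shows the blade from (155,153) to (125,305), standing free between the lip and the jar, within 2 mm of my prediction. The jar's near tyre is at (180,250). I am starting a slow push.

Request:
{"method": "carry_out", "body": {"series": [[[0.5,-5,-0.3],0],[[0.5,-5,-0.3],0],[[0,-5,-0.3],0],[[0,-5,-0.3],0],[[0,-5,-0.3],0],[[0,-4,-0.3],0]]}}

```text
clock: 8.1
position: [0.6442, -0.1679, 0.1245]
ee_rot: [0.029, 0.998, 0.046, 0.015]
contact_force: [0.5, 0.4, -0.9]
width: 0.0209
```

```bash
cat >> h.py <<'E'
def st(y):
    go(mill(0,y,.123),5.2); print("tcp mill",tomill(manip.get_state()["position"]).round(1))
def jar():
    "jar tyre extents in scene view"
    im=manip.get_image("scene"); return im
E
python3 - <<'E'
from h import *
st(-.30)
E
```

```text
t 8.1 pos [ 0.6442 -0.1679  0.1245] yaw 5.29 tilt [ 0.032 -0.056 -0.998] w 0.0209 F [ 0.5  0.4 -0.9]
  turn 0.09 shift after turn [ -0.7 -19.2   0.4] now [ -0.7 -19.2   0.4]
tcp mill [   0.6 -319.2]
```

Request:
{"method": "carry_out", "body": {"series": [[[0,-4,-0.2],0],[[0,-5,-0.2],0],[[0,-5,-0.2],0],[[0,-5,-0.2],0],[[0,-5,-0.2],0],[[0,-5,-0.2],0],[[0,-5,-0.2],0],[[0,-5,-0.2],0]]}}

```text
clock: 8.77
position: [0.6399, -0.1242, 0.1238]
ee_rot: [0.028, 0.998, 0.046, 0.015]
contact_force: [-0.3, 0.6, -0.8]
width: 0.0215
```

Run:
```python
from h import *
st(-.20)
im=manip.get_image("scene")
cv2.imwrite("pics/s5.png",cv2.resize(im["frame"][160:260,230:380],None,fx=4,fy=4,interpolation=cv2.INTER_CUBIC))
```

```text
t 8.77 pos [ 0.6399 -0.1242  0.1238] yaw 5.33 tilt [ 0.032 -0.056 -0.998] w 0.0215 F [-0.3  0.6 -0.8]
  turn 0.13 shift after turn [ -0.4 -75.2  -3.6] now [ -0.2 -75.2  -3.6]
tcp mill [   0.3 -275.3]
```

View pics/s5.png

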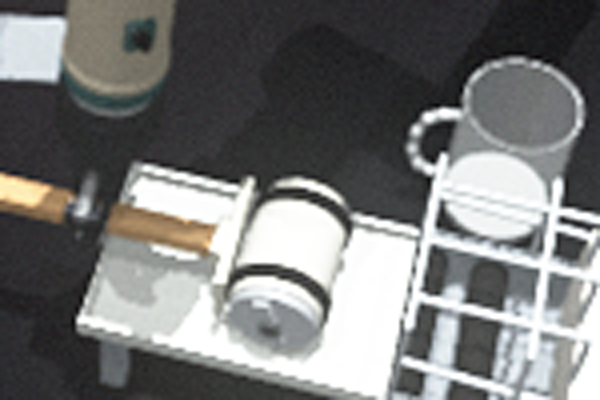

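The blade is against the jar at (235,245) and the jar is rolling straight, now centred at (290,270). I keep pushing.

Request:
{"method": "carry_out", "body": {"series": [[[0,-5,-0.3],0],[[0,-5,-0.3],0],[[0,-5,-0.3],0],[[0,-5,-0.3],0],[[0,-5,-0.3],0],[[0,-5,-0.3],0],[[0,-5,-0.3],0],[[0,-5,-0.3],0]]}}

```text
clock: 9.48
position: [0.6357, -0.0798, 0.1239]
ee_rot: [0.028, 0.998, 0.046, 0.015]
contact_force: [0.2, 0.0, -1.3]
width: 0.0211
```

Run:
```python
from h import *
st(-.18)
```

```text
t 9.48 pos [ 0.6357 -0.0798  0.1239] yaw 5.32 tilt [ 0.032 -0.055 -0.998] w 0.0211 F [ 0.2  0.  -1.3]
  turn 0.12 shift after turn [ -0.2 -50.6  -2.1] now [ -0.1 -50.6  -2.1]
tcp mill [ 2.000e-01 -2.306e+02]
```

Request:
{"method": "carry_out", "body": {"series": [[[0,-5,-0.2],0],[[0,-5,-0.2],0],[[0,-5,-0.2],0],[[0,-5,-0.2],0],[[0,-5,-0.2],0],[[0,-4,-0.2],0],[[0,-4,-0.2],0]]}}

```text
clock: 10.07
position: [0.6321, -0.0427, 0.1233]
ee_rot: [0.028, 0.998, 0.046, 0.015]
contact_force: [-0.2, -0.2, -1.0]
width: 0.0209
```

Run:
```python
from h import *
st(-.18)
im=manip.get_image("scene")
cv2.imwrite("pics/s6.png",cv2.resize(im["frame"][170:280,270:400],None,fx=4,fy=4,interpolation=cv2.INTER_CUBIC))
```

```text
t 10.07 pos [ 0.6321 -0.0427  0.1233] yaw 5.34 tilt [ 0.032 -0.055 -0.998] w 0.0209 F [-0.2 -0.2 -1. ]
  turn 0.14 shift after turn [ -0.  -13.4  -0.5] now [  0.  -13.4  -0.5]
tcp mill [   0.  -193.4]
```

View pics/s6.png

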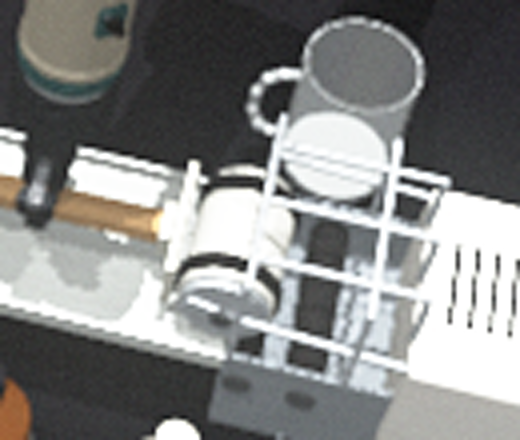

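The jar is entering under the guard, with its lid end at (225,300). Continuing at a slower pace.

Request:
{"method": "carry_out", "body": {"series": [[[0,-4,-0.2],0],[[0,-4,-0.2],0],[[0,-3.5,-0.2],0],[[0,-3,-0.2],0],[[0,-3,-0.2],0],[[0,-2,-0.2],0]]}}

```text
clock: 10.62
position: [0.6301, -0.021, 0.1234]
ee_rot: [0.028, 0.998, 0.046, 0.015]
contact_force: [0.7, 0.8, -2.4]
width: 0.021
```

```bash
cat >> h.py <<'E'
def lid():
    im=manip.get_image("scene"); return im
E
python3 - <<'E'
from h import *
st(-.17)
im=manip.get_image("scene"); f=im["frame"]; cv2.imwrite("pics/s7.png",cv2.resize(f[170:280,270:400],None,fx=4,fy=4,interpolation=cv2.INTER_CUBIC))
for y,z in ((-.04,.134),(-.024,.134),(0,.128)): print(y,((proj(im,[mill(.064,y,z),mill(.064,y-.039,z),mill(.036,y,z+.039)])-[270,170])*4).round().tolist())
E
```

```text
t 10.62 pos [ 0.6301 -0.021   0.1234] yaw 5.34 tilt [ 0.032 -0.055 -0.998] w 0.021 F [ 0.7  0.8 -2.4]
  turn 0.14 shift after turn [ 0.  -1.6  0.3] now [ 0.  -1.6  0.3]
tcp mill [  -0.  -171.6]
-0.04 [[223.0, 321.0], [170.0, 308.0], [238.0, 260.0]]
-0.024 [[245.0, 326.0], [192.0, 313.0], [260.0, 266.0]]
0 [[277.0, 339.0], [224.0, 325.0], [292.0, 278.0]]
```

View pics/s7.png

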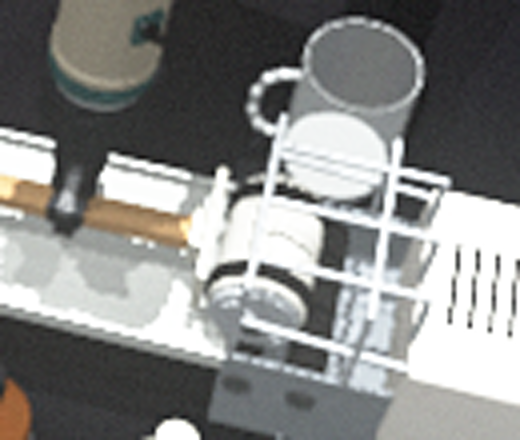

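The jar's lid centre is at about (259,322), past the y=-24 mark (245,326), so it is tipping into the nip. I back the blade off slightly and let it settle.

Request:
{"method": "carry_out", "body": {"series": [[[0,0,0],0],[[0,3,0.2],0],[[0,5,0.3],0],[[0,5,0.3],0],[[0,5,0.3],0],[[0,5,0.3],0],[[0,0,0],0],[[0,0,0],0]]}}

```text
clock: 11.33
position: [0.6325, -0.0471, 0.1232]
ee_rot: [0.028, 0.998, 0.046, 0.015]
contact_force: [-0.4, 0.2, -1.3]
width: 0.0209
```

Run:
```python
from h import *
st(-.17)
im=manip.get_image("scene"); f=im["frame"]
old=cv2.imread("pics/s7.png")
new=cv2.resize(f[170:280,270:400],None,fx=4,fy=4,interpolation=cv2.INTER_CUBIC)
cv2.imwrite("pics/s8.png",new)
# dark tyre near lid: profile of dark along line parallel to yv just above tyre
P=[mill(.036,y,.128+.039*.8) for y in np.arange(-.08,.05,.005)]
```

```text
t 11.33 pos [ 0.6325 -0.0471  0.1232] yaw 5.3 tilt [ 0.032 -0.055 -0.998] w 0.0209 F [-0.4  0.2 -1.3]
  turn 0.1 shift after turn [  0.  -27.8  -1.4] now [  0.1 -27.8  -1.4]
tcp mill [  -0.  -197.8]
```

View pics/s8.png

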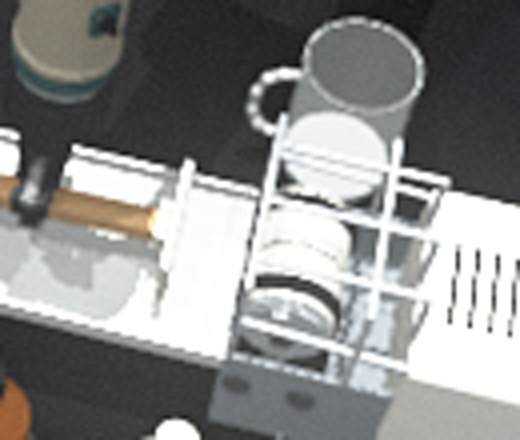

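The jar's lid centre is now at (290,325), against an expected (277,339) for the nip. The centre estimate from this view ran about 5 mm high in the last picture, so this fits the nip. The paddle is clear at (165,240). I retreat, lift and carry it back.

Request:
{"method": "carry_out", "body": {"series": [[[0,10,-5],0],[[0,15,-10],0],[[0,20,-12],0],[[0,20,-15],0],[[0,20,-15],0],[[0,20,-12],0],[[0,20,-12],0],[[0,15,-5],0],[[0,5,0],0]]}}

```text
clock: 12.13
position: [0.6427, -0.1946, 0.2231]
ee_rot: [0.029, 0.998, 0.049, 0.014]
contact_force: [-0.0, 0.3, -0.9]
width: 0.0208
```

Run:
```python
from h import *
import pickle
st(-.35); go([.3884,-.2566,.21],16.3)
pickle.dump(manip.get_image("scene")["frame"],open("j1.pkl","wb"))
```

```text
t 12.13 pos [ 0.6427 -0.1946  0.2231] yaw 5.61 tilt [ 0.03  -0.057 -0.998] w 0.0208 F [-0.   0.3 -0.9]
  turn 0.41 shift after turn [  0.8  -1.6 100.2] now [  0.8  -1.6 100.2]
tcp mill [  -3.3 -345.6]
t 12.13 pos [ 0.6427 -0.1946  0.2231] yaw 5.61 tilt [ 0.03  -0.057 -0.998] w 0.0208 F [-0.   0.3 -0.9]
  turn -10.69 shift after turn [-261.7  -12.3    6. ] now [-259.3   36.3    9. ]
```

Request:
{"method": "carry_out", "body": {"series": [[[-15,2,0],0],[[-25,4,0],0],[[-30,4,0],0],[[-30,4,0],0],[[-30,4,0],0],[[-30,4,0],-2.6],[[-30,4,0],-2.6],[[-25,3,0],-2.6],[[-15,0,0],-2.6],[[0,0,0],0]]}}

```text
clock: 13.02
position: [0.4047, -0.241, 0.207]
ee_rot: [0.02, 0.989, 0.147, 0.005]
contact_force: [-0.3, 0.2, -1.3]
width: 0.0207
```

Run:
```python
from h import *
import pickle
go([.4005,-.2709,.1],16.3)
a=pickle.load(open("j1.pkl","rb")); b=manip.get_image("scene")["frame"]; r=np.s_[200:280,325:370]
print("jar diff mean",cv2.absdiff(a[r],b[r]).mean(), "ref",cv2.absdiff(a[200:280,380:400],b[200:280,380:400]).mean())
```

```text
t 13.02 pos [ 0.4047 -0.241   0.207 ] yaw 16.93 tilt [ 0.015 -0.038 -0.999] w 0.0207 F [-0.3  0.2 -1.3]
  turn 0.63 shift after turn [-12.8  23.1 108. ] now [-13.1  22.9 108. ]
jar diff mean 2.183148148148148 ref 1.2864583333333333
```

Request:
{"method": "carry_out", "body": {"series": [[[-6,8,12],0.3],[[-6,8,16],0.3],[[-3,8,18],0],[[0,0,18],0],[[0,0,16],0],[[0,0,12],0],[[0,0,0],0]]}}

```text
clock: 13.65
position: [0.4094, -0.269, 0.1119]
ee_rot: [0.02, 0.99, 0.14, 0.011]
contact_force: [-1.0, -0.1, -1.9]
width: 0.021
```

Run:
```python
from h import *
go([.4005,-.2709,.07],16.3)
```

```text
t 13.65 pos [ 0.4094 -0.269   0.1119] yaw 16.07 tilt [ 0.027 -0.036 -0.999] w 0.021 F [-1.  -0.1 -1.9]
  turn -0.23 shift after turn [-9.7 -2.4 41.6] now [-9.7 -2.3 41.6]
```

Request:
{"method": "carry_out", "body": {"series": [[[-5,-1,12],0],[[-5,-1,14],0],[[-3,0,12],-0.2],[[0,0,3],0],[[0,0,0],0]]}}

```text
clock: 14.07
position: [0.4039, -0.2707, 0.0698]
ee_rot: [0.02, 0.99, 0.142, 0.013]
contact_force: [0.7, 0.0, -1.8]
width: 0.0206
```

Run:
```python
from h import *
go([.4005,-.2709,.036],16.3)
```

```text
t 14.07 pos [ 0.4039 -0.2707  0.0698] yaw 16.34 tilt [ 0.032 -0.035 -0.999] w 0.0206 F [ 0.7  0.  -1.8]
  turn 0.04 shift after turn [-4.  -2.2 33.6] now [-4.  -2.2 33.6]
```

Request:
{"method": "carry_out", "body": {"series": [[[-4,-2,5],0],[[-1,-1,9],0],[[-1,-1,9],0]]}}

```text
clock: 14.32
position: [0.4017, -0.271, 0.049]
ee_rot: [0.023, 0.989, 0.142, 0.016]
contact_force: [-0.2, -1.3, -0.6]
width: 0.0208
```

Run:
```python
from h import *
go([.4005,-.2709,.036],16.3)
```

```text
t 14.32 pos [ 0.4017 -0.271   0.049 ] yaw 16.4 tilt [ 0.039 -0.04  -0.998] w 0.0208 F [-0.2 -1.3 -0.6]
  turn 0.1 shift after turn [-1.5 -1.  12.9] now [-1.5 -1.1 12.9]
```

Request:
{"method": "carry_out", "body": {"series": [[[-1.5,-1,5],0],[[-1,-1,5],0],[[-1,-1,3],0]]}}

```text
clock: 14.57
position: [0.3982, -0.2694, 0.0348]
ee_rot: [0.023, 0.989, 0.142, 0.017]
contact_force: [-1.3, 0.3, -1.3]
width: 0.0211
```

Run:
```python
from h import *
go([.4005,-.2709,.036],16.3)
```

```text
t 14.57 pos [ 0.3982 -0.2694  0.0348] yaw 16.41 tilt [ 0.04  -0.041 -0.998] w 0.0211 F [-1.3  0.3 -1.3]
  turn 0.11 shift after turn [ 1.8  2.2 -1. ] now [ 1.8  2.2 -1. ]
```

Request:
{"method": "carry_out", "body": {"series": [[[0,0,1.5],0],[[0,0,1],0]]}}

```text
clock: 14.73
position: [0.398, -0.2692, 0.0335]
ee_rot: [0.023, 0.989, 0.142, 0.017]
contact_force: [-4.2, 4.3, 17.9]
width: 0.0208
```

Request:
{"method": "carry_out", "body": {"series": [[[0,0,0],0],[[0,0,0],0],[[0,0,0],0],[[0,0,0],0],[[0,0,0],0]], "fingers": 60}}

```text
clock: 15.15
position: [0.3991, -0.2702, 0.035]
ee_rot: [0.024, 0.989, 0.142, 0.018]
contact_force: [0.8, 1.0, -0.3]
width: 0.0599
```

Run:
```python
from h import *
go([.3985,-.2694,.15],16.3)
```

```text
t 15.15 pos [ 0.3991 -0.2702  0.035 ] yaw 16.4 tilt [ 0.043 -0.043 -0.998] w 0.0599 F [ 0.8  1.  -0.3]
  turn 0.1 shift after turn [   3.     5.2 -114.8] now [   3.     5.2 -114.8]
```

Request:
{"method": "carry_out", "body": {"series": [[[0,0,-12],0],[[0,0,-20],0],[[0,1,-30],0],[[0,1,-30],0],[[0,1,-30],0],[[0,0,-30],0],[[0,0,-25],0],[[0,0,-10],0]]}}

```text
clock: 15.82
position: [0.3894, -0.2631, 0.2256]
ee_rot: [0.019, 0.99, 0.142, 0.014]
contact_force: [0.0, -0.0, 0.9]
width: 0.0598
```

Request:
{"method": "carry_out", "body": {"series": [[[0,10,0],0],[[-5,25,0],0],[[-5,35,0],0],[[-5,35,0],0],[[-5,30,0],0],[[0,15,0],0],[[0,0,0],0]]}}

```text
clock: 16.4
position: [0.4138, -0.4218, 0.2304]
ee_rot: [0.021, 0.989, 0.143, 0.015]
contact_force: [-0.1, 0.3, 0.4]
width: 0.0599
```

Run:
```python
from h import *
import pickle
go([.3985,-.2694,.15],16.3)
d=pickle.load(open("d0.pkl","rb")); im=manip.get_image("top"); f=im["frame"]; sc=manip.get_image("scene")["frame"]
o=np.zeros((600,800,3),np.uint8); R_=lambda x:cv2.resize(x,None,fx=4,fy=4,interpolation=cv2.INTER_CUBIC)
o[:280,:400]=R_(d["top"]["frame"][230:300,255:355]); o[:280,400:]=R_(f[230:300,255:355]); o[280:,:400]=R_(f[125:205,130:230]); o[280:,400:]=R_(sc[185:265,310:410])
cv2.imwrite("pics/fin.png",o)
for g in (d["top"]["frame"],f):
    m=cv2.inRange(cv2.cvtColor(g,cv2.COLOR_BGR2HSV),(8,70,90),(28,255,255)); m[:,:255]=0;m[:,350:]=0;m[:235]=0;m[292:]=0
    cs,_=cv2.findContours(m,cv2.RETR_EXTERNAL,cv2.CHAIN_APPROX_NONE); print(cv2.minAreaRect(max(cs,key=cv2.contourArea)))
print("top view nip px",((proj(im,[mill(0,0,.167),mill(.036,0,.167),mill(-.036,0,.167),mill(0,.039,.128),mill(0,-.039,.128)])-[130,125])*4+[0,280]).round().tolist())
a=pickle.load(open("j1.pkl","rb")); r=np.s_[200:280,325:370]; print("jar diff",cv2.absdiff(a[r],sc[r]).mean())
```

```text
t 16.4 pos [ 0.4138 -0.4218  0.2304] yaw 16.52 tilt [ 0.037 -0.038 -0.999] w 0.0599 F [-0.1  0.3  0.4]
  turn 0.22 shift after turn [  26.1 -154.2   73.9] now [  26.7 -154.1   73.9]
((310.16259765625, 260.2506103515625), (10.33438491821289, 68.48384094238281), 81.46923065185547)
((303.3901062011719, 262.1735534667969), (8.25273609161377, 55.27061462402344), 79.82449340820312)
top view nip px [[132.0, 412.0], [136.0, 360.0], [128.0, 464.0], [87.0, 428.0], [201.0, 430.0]]
jar diff 2.0475925925925926
```

View pics/fin.png

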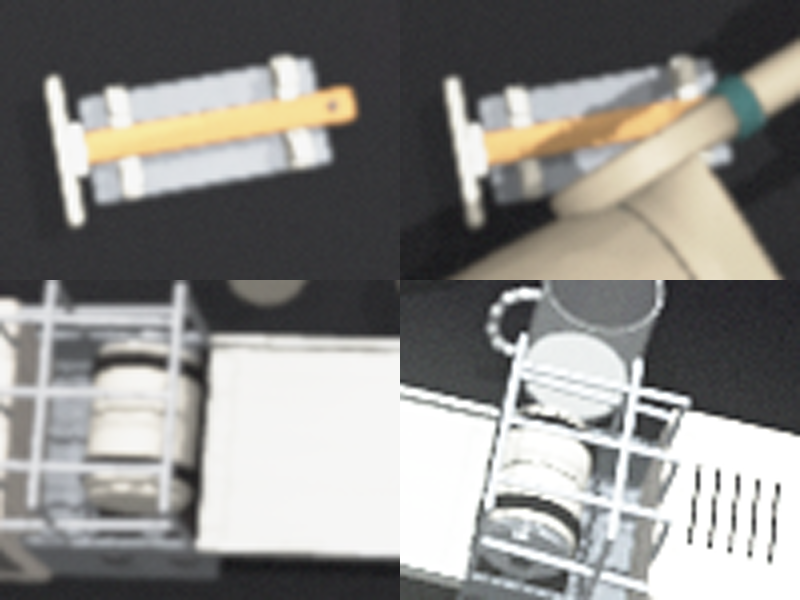

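The final picture compares before (left) and after (right). The blade is at (465,150) against (65,150) before, so the paddle is back in place in both notches. In the top view the jar spans columns 90–200, against 87–201 expected for the nip. It looks still, and the jug is unmoved.

```bash
python3 -c "
from rig import manip
print(manip.sign_off())"
```

```text
the job is handed in; nothing more can be done
None
```

The jar is in the nip, the paddle is back in its rest, and the job was handed in at 16.4 s of the 61 s allowed. I took the wooden paddle from the rest, set its blade behind the jar, and rolled the jar along the shelf at about 60 mm/s. It dropped under the guard into the nip. Then I laid the paddle back and moved the gripper clear.

**Last checks**
- **Jar:** in the top view it spans columns 90–200 of the crop, against 87–201 expected for the nip. Scene pictures taken over about 4 s differ by only about 2 grey levels there, so it looks still. One earlier scene-view estimate put the jar about 4–7 mm too far forward; the top view did not bear that out.
- **Paddle:** the blade is within about 1 mm of its starting position in the top view. The arm hid the tail of the handle, so I could not compare the two handle outlines fully.
- **Bystanders:** the jug looked unmoved in the pictures. I did not check the two bottles closely at the end.
- **Forces:** the readings I took stayed at about 2 N while pushing. They peaked at about 18 N as the paddle was pressed onto its saddles.
- **Tilt:** the tool drifted 2–4° from vertical over the moves. The paddle stayed level because it was gripped at that tilt.

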